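# Hold a carton over the code reader

## Robot

A 6-joint arm with a two-finger parallel gripper is mounted at the origin on a cart in front of the work surface, level with it; the furniture and walls round the work are solid. World frame = base frame: x ahead of the robot, y to its left, z up, the work surface at z = 0. Lengths are in m, angles in rad, forces in N, time in s.
With the tool pointing down it reaches from about 0.3 to 0.875 m from the base axis. Payload 6.4 kg.
Tool frame: the origin (TCP) lies on the front face of the gripper's body, between the roots of the fingers; the fingertips stand 73 mm ahead of it and the grasp point (between the pads) lies ctrl.pinch_z ahead of it (ctrl.pinch_z is the distance from the TCP to the grasp point, in m); z points along the fingers, x is the direction in which the jaws open and shut, and the axes are right-handed (so a half turn about z gives the same grasp; the last joint's range is limited). The gripper opens to 85 mm and grips with 20 to 120 N. Pads are 22 mm wide; open, the fingers measure 114 mm over their backs; the gripper's body (76 mm by 85 mm) begins 54 mm behind the grasp point. The pads swing forward as they close: fully open they stand 13 mm farther back than shut.
Start: joints at [1.11, 0.181, 1.607, -0, 1.354, -0.206], TCP at [0.145, 0.556, 0.304] pointing down, gripper open.
Joint ranges: [-2.99, 2.99], [-0.89, 2.07], [0.3, 2.58], [-1.14, 4.28], [0, 2.63], [-3.12, 3.12]. Speed limits (rad/s): [2.57, 2.57, 3.01, 3.14, 3.14, 3.14].

## Interface

Orientations are given as a unit quaternion [w, x, y, z].
In Python, from bench import ctrl gives the robot as it stands.
- The arm moves only by the tool move_arm, never from a script. Its argument "rows" is text: rows parted by semicolons, each of 7 numbers parted by spaces: the shift along the tool's x, y, z in cm, then the turn, a rotation vector about the tool's x, y, z in degrees, then the opening, from 0 (shut) to 1 (fully open). In form: x y z rx ry rz grip; .... A call has 1 to 20 rows; each row shifts and turns the commanded pose from where the row before left it, along the tool's axes as they then stand; what a row does not reach is not made up. A row lasts 1/10 s, in which the tool goes at most 50 mm and 8.59 degrees, less where a joint would pass 70% of its speed; a pose out of reach is approached as far as the arm can. A call with a gripper value outside its range is refused whole. The fingers move at their own pace and stop on an object; the grip force is fixed at half the most. Time passes only in rows, so rows that do not move let the fingers close. It gives the time, the measured TCP pose, the force and the opening at its end, in the units of the state.
- ctrl.get_obs(): the state, without advancing time (a new reading comes with each control period).
- ctrl.camera(name): name is "side" or "top" or "wrist"; returns a dict with "color" (400x640x3 uint8, blue, green, red), "fx", "fy", "cx", "cy" (pixels), "rvec" (rotation vector, rad) and "tvec" (3), from world to camera coordinates, as OpenCV has them. Camera axes: x right, y down, z forward; pixel columns grow to the right and rows downward; lengths in m; the calibration is good to about 2 mm. The wrist camera is an equidistant fisheye: a pixel r from the principal point sees the ray r / f radians off the axis. A picture is of the moment at which its call begins. There is no depth.
- ctrl.hand_in(): hands the job in, once; it reports no verdict.
Trained networks look in the newest picture that a camera, given by its name, has taken for a name from the list of things; names that differ only in an ending like _2 or _b are one class to them, and where a whole thing is asked for, a point or a joint stands for the part that bears it (a point fixed in the world has none). Each returns a list of dicts, best first, with "confidence" (0 to 1); they miss things now and then, are a little off and sometimes report something else, mostly with a low value. They report only what shows in the picture. A call takes as long as a camera call. They do not tell look-alikes from the thing itself.
- ctrl.look_for(camera, query): "bbox" ([left, top, right, bottom] in pixels, round what is visible of it).
- ctrl.trace(camera, query): "region" (400x640 bool, what is visible of it) and "bbox" ([left, top, right, bottom] in pixels, round what is visible of it).
The state is a dict: "time_s": time; "q": joint angles; "dq": joint speeds; "joint_efforts": joint torques, N m; "eef_pos": TCP position; "eef_rot": TCP orientation; "wrist_force": force on the tool from outside, world axes, zero at the start; "torque": the same for the moment, N m; "opening": opening from 0.0 (shut) to 1.0 (fully open).
Only numpy, scipy, OpenCV 4.12 (cv2) and the standard library are available. Lean on these libraries where they do the work, as an engineer would, in place of code of your own. Each camera call takes 0.05 s, during which the arm holds its last target.

## Task

Check in the opened carton that stands just left of the hole punch: grip it across its narrow width, lift it over the punch and bring it to the flat code reader (the low box with the oblong glass window, not the scale with the round pan). Stop with the carton upright, its long side along the window, centred, its underside about a centimetre above the window frame and touching neither the reader nor the scale. Finish while still holding it there motionless, and leave the other things standing where they are.

Things in the scene. Friction and masses are not known exactly. Their poses are not given: they have to be found in the camera images.
- carton_mid (a point): Centre of the carton, 65 mm above its underside, z up. Loose upright box, 0.1 to 0.2 kg, white wide faces, light blue narrow sides: body 46 mm wide (its x), 98 mm long (its y), stiff hollow walls 126 to 138 mm high. Thin flaps that give no resistance rise to 157 mm and overhang the ends to 140 mm in all. Grip it from above across the 46 mm. It starts standing on the worktop.
- carton: The same carton; origin at its underside, 2 mm along its y from the middle of the body. Axes as above. It stands free just left of the hole punch (a similar carton far back at the left is not used).
- carton_base (a point): Middle of the underside of the carton's body (65 mm below carton_mid), axes as the carton.
- reader_window (a point): Centre of the reader's window, level with the top of the raised black frame round the glass, which is 40 mm above the worktop. x along the window's long side, y along its short side, z up. Frame 134 x 80 mm outside, glass 118 x 64 mm, dark, with a thin white light strip along each long side.
- reader: Flat code reader, fixed: grey housing 150 x 100 x 36 mm plus the frame of the window (40 mm high in all). Origin under its middle, x along its long side. Stands to the right of the hole punch, nearer or farther than the scale.
- scale: Small weighing scale, fixed: grey housing 130 x 110 x 27 mm with a round steel pan of 96 mm diameter, 40 mm high in all. Origin under its middle. Not used here.
- punch: Hole punch, loose, 1.2 kg: a long bar 271 mm along its y, 92 mm deep along its x, 92 mm high; it lies between the carton and the reader, its length pointing roughly away from the robot. Origin at the middle of its underside.
- tablet_bottle: White bottle with a screw cap, 54 mm diameter, 88 mm high, loose bystander. Origin at its underside.
- open_vial: Open amber vial, 35 mm diameter, 82 mm high, loose bystander. Origin at its underside.
- cups: Column of nested paper cups, 38 mm diameter, 100 mm high, loose bystander. Origin at its underside.
There are look-alikes about, which are no part of the job. What is shaped like the carton but purple is not meant.

How it is judged:
On the way:
1. the carton is above the hole punch, its underside higher than the top of the punch (x of carton_base in the frame of punch between -0.06 and 0.06 m and y of carton_base in the frame of punch between -0.16 and 0.16 m and height (world z) of carton_base above 0.09 m), for 0.02 s.
At the end, for the whole second after the job is handed in: Gripped and still: underside 3 to 25 mm above the window frame, centred within 14 mm along and across, long side parallel to the window within 8 degrees, upright within 7, touching neither reader nor scale; punch, bottle, vial and cups within 25 mm of their starts (x of carton_base in the frame of reader_window between -0.014 and 0.014 m and y of carton_base in the frame of reader_window between -0.014 and 0.014 m and z of carton_base in the frame of reader_window between 0.003 and 0.025 m and angle between the y axis of carton and the x axis of reader, either way round below 0.14 rad and angle between carton_base's own z axis and vertical below 0.12 rad and contact force between the fingers and carton above 1 N and contact force between carton and reader below 0.1 N and contact force between carton and scale below 0.1 N and linear speed of carton below 0.02 m/s and angular speed of carton below 0.15 rad/s and distance of each of punch, tablet_bottle, open_vial, cups from where it was at the start of the episode below 0.025 m); the arm keeps its last pose, push and grip.
It fails at once if the carton touches the reader or the scale (contact force between carton and reader above 0.5 N or contact force between carton and scale above 0.5 N).
It fails at once if the punch, bottle, vial or cups are pushed away or tipped (distance of any of punch, tablet_bottle, open_vial, cups from where it was at the start of the episode above 0.025 m or angle between any of punch, tablet_bottle, open_vial, cups's own z axis and vertical above 0.35 rad).
It also fails if it takes over 35 s, if anything falls off the work surface, if the arm or the gripper's body presses on something with over 40 N, if the wrist force passes 120 N, or if a joint passes its speed limit or range.

## Working session

There is one attempt and no reset: what is moved stays moved. The work goes in short steps, Python scripts to look and compute and a tool call to move; the robot and the scene stay as the last step left them, time stands still between calls to the robot, and variables do not carry over. Pictures are saved under pics/ and viewed, and the job is handed in when it is done.

Besides the shell and the picture viewer there is one more tool, called after "Request:" as a command line: name --argument value ..., lists and objects as JSON in quotes. move_arm: Moves the arm, as the interface text tells. Its arguments: {"type":"object","properties":{"rows":{"type":"string"}},"required":["rows"]}

```bash
mkdir -p pics; ls; python3 - <<'E'
from bench import ctrl
import cv2
print(ctrl.get_obs(), ctrl.pinch_z)
for n in ["top","side","wrist"]:
    c=ctrl.camera(n); cv2.imwrite(f"pics/{n}0.png",c["color"])
    print(n,{k:v for k,v in c.items() if k!="color"})
    for q in ["carton","reader","reader_window","scale","punch","tablet_bottle","open_vial","cups"]:
        print(q,[(d["bbox"],round(d["confidence"],2)) for d in ctrl.look_for(n,q)])
E
```

```text
pics
{'time_s': 0.0, 'q': array([ 1.10973687e+00,  1.81545701e-01,  1.60795548e+00,  1.68592075e-05,
        1.35375694e+00, -2.06283401e-01]), 'dq': array([ 7.79818874e-05,  5.81308844e-04, -5.07209421e-04, -9.75013961e-04,
       -2.40064727e-03,  1.44909014e-03]), 'joint_efforts': array([-1.41374057e-03, -4.44855416e+01, -3.51342916e+01, -1.52565713e-04,
        8.80521286e-03,  5.57833800e-05]), 'eef_pos': array([0.14470726, 0.55608628, 0.30300679]), 'eef_rot': array([ 3.56100465e-04,  7.91211525e-01,  6.11542010e-01, -7.52799948e-04]), 'wrist_force': array([0.76746326, 0.31776234, 0.22682556]), 'torque': array([ 0.02378435, -0.00366281, -0.02039985]), 'opening': 1.0016646818038122} 0.0539
top {'fx': 402.6807768546952, 'fy': 402.6807768546952, 'cx': 319.95715863105147, 'cy': 196.88742872549264, 'rvec': array([ 2.17231625, -2.19095212,  0.07112382]), 'tvec': array([0.15164851, 0.45311811, 1.11170155])}
carton [([227.7, 154.0, 257.7, 211.3], 0.93), ([190.5, 212.5, 246.3, 260.1], 0.93)]
reader [([402.5, 106.7, 454.3, 174.0], 0.62)]
reader_window [([404.5, 110.8, 454.5, 176.0], 0.97)
[... 671 characters left out ...]
0.84)]
scale [([343.5, 151.4, 393.6, 186.9], 0.73)]
punch [([264.3, 182.6, 378.8, 245.9], 0.87)]
tablet_bottle [([238.9, 217.2, 266.8, 254.3], 0.95)]
open_vial [([379.2, 231.9, 399.5, 271.9], 0.57)]
cups [([184.1, 264.9, 212.8, 312.2], 0.66)]
wrist {'fx': 309.70691628693146, 'fy': 309.70691628693146, 'cx': 316.6260812753377, 'cy': 197.6181247956258, 'rvec': array([-2.27567415, -1.75725959, -0.28275945]), 'tvec': array([-0.57451892, -0.04108305,  0.37968749])}
carton [([232.3, 289.7, 281.9, 354.8], 0.84), ([151.7, 367.4, 182.8, 398.5], 0.16)]
reader []
reader_window []
scale [([42.3, 338.8, 85.5, 385.2], 0.57)]
punch [([147.1, 367.5, 186.2, 398.7], 0.69)]
tablet_bottle []
open_vial []
cups []
```

View pics/top0.png

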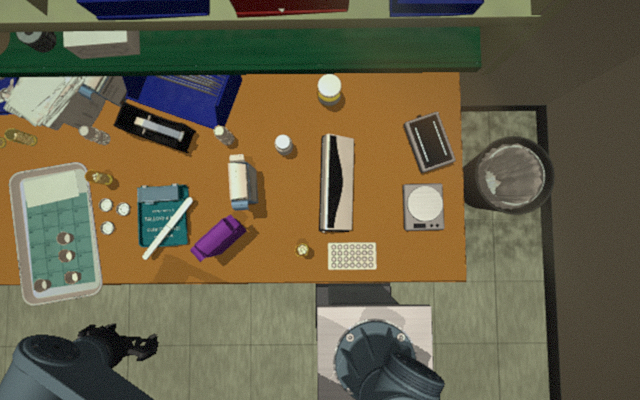

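View pics/side0.png

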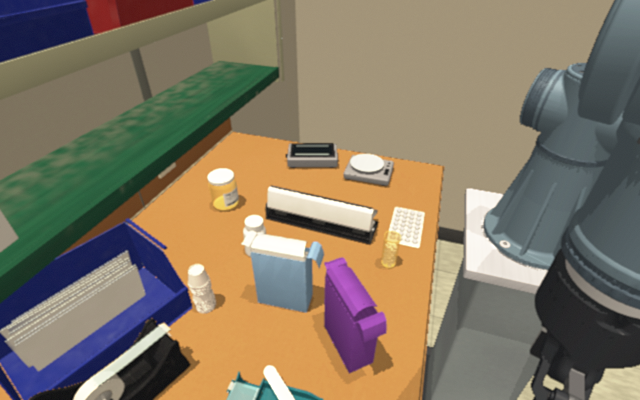

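View pics/wrist0.png

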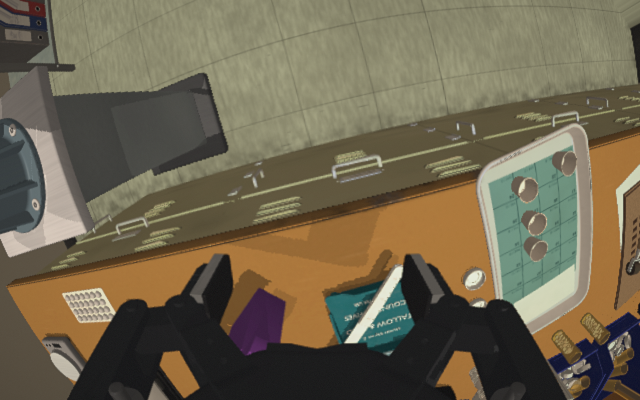

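```bash
python3 - <<'E'
import cv2
a=cv2.imread("pics/top0.png")[100:250,180:480]
cv2.imwrite("pics/topcrop.png",cv2.resize(a,(800,400),interpolation=cv2.INTER_CUBIC))
a=cv2.imread("pics/side0.png")[170:380,180:410]
cv2.imwrite("pics/sidecrop.png",cv2.resize(a,(657,600),interpolation=cv2.INTER_CUBIC))
E
```

```text
(no output)
```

View pics/topcrop.png

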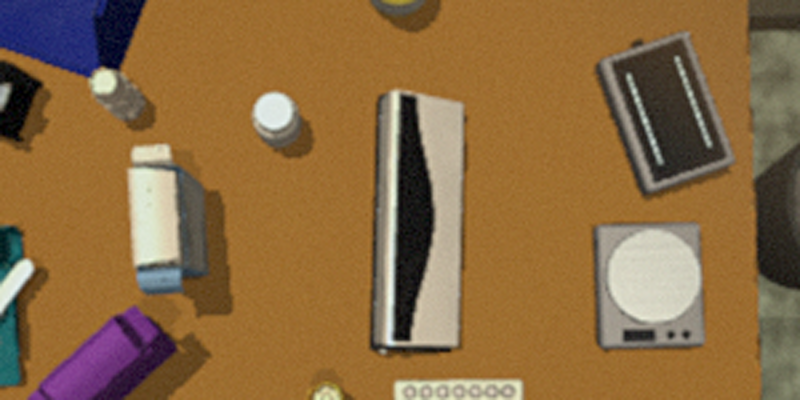

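View pics/sidecrop.png

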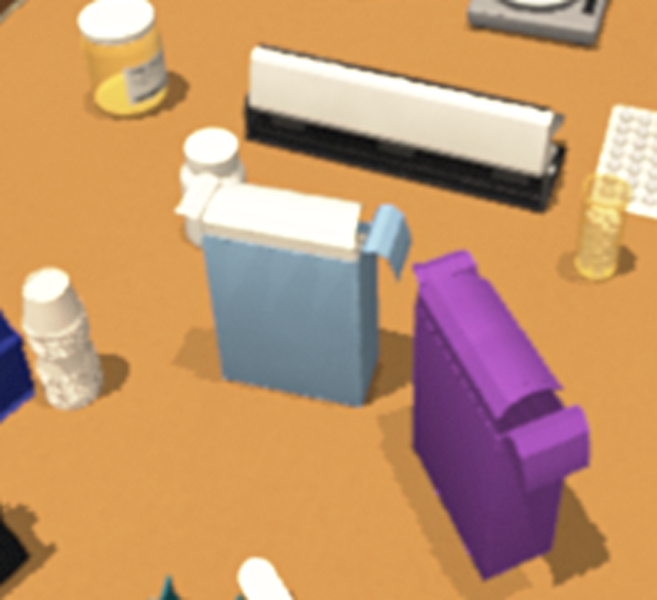

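The candidates are:
- the blue/white carton at top (241,182), side (285,272)
- the purple carton at top (218,237), side (352,315)
- a white box far back left at top (100,43)
- the reader at top (429,141), which has an oblong window, against the scale at top (423,206), which has a round pan

I choose the blue/white carton and the oblong-window reader. The crops above confirm both.

```bash
cat > h.py <<'E'
import numpy as np, cv2
from scipy.spatial.transform import Rotation as R
def ray(c,uv,fish=False):
    uv=np.asarray(uv,float)
    x=(uv[0]-c["cx"])/c["fx"]; y=(uv[1]-c["cy"])/c["fy"]
    if fish:
        t=np.hypot(x,y); s=np.sin(t)/t if t>1e-9 else 1; d=np.array([x*s,y*s,np.cos(t)])
    else: d=np.array([x,y,1.])
    Rm=cv2.Rodrigues(np.asarray(c["rvec"]))[0]
    return -Rm.T@np.asarray(c["tvec"]), Rm.T@d
def onz(c,uv,z,fish=False):
    o,d=ray(c,uv,fish); return (o+d*(z-o[2])/d[2])[:2]
def proj(c,P,fish=False):
    Rm=cv2.Rodrigues(np.asarray(c["rvec"]))[0]
    p=np.atleast_2d(P)@Rm.T+np.asarray(c["tvec"])
    if not fish: return np.c_[c["fx"]*p[:,0]/p[:,2]+c["cx"],c["fy"]*p[:,1]/p[:,2]+c["cy"]]
    r=np.hypot(p[:,0],p[:,1]); t=np.arctan2(r,p[:,2])
    return np.c_[c["fx"]*t*p[:,0]/r+c["cx"],c["fy"]*t*p[:,1]/r+c["cy"]]
def box(x,y,yaw,w,l,z0,z1):
    c,s=np.cos(yaw),np.sin(yaw)
    q=np.array([[a*w/2,b*l/2] for a,b in((1,1),(1,-1),(-1,-1),(-1,1))])@np.array([[c,s],[-s,c]])+[x,y]
    return np.vstack([np.c_[q,[z0]*4],np.c_[q,[z1]*4]])
def drawbox(im,c,b,col,fish=False,sc=1,off=(0,0)):
    p=(proj(c,b,fish)-off)*sc
    for i,j in [(0,1),(1,2),(2,3),(3,0),(4,5),(5,6),(6,7),(7,4),(0,4),(1,5),(2,6),(3,7)]:
        cv2.line(im,tuple(np.int32(p[i].round())),tuple(np.int32(p[j].round())),col,1,cv2.LINE_AA)
E
python3 - <<'E'
from bench import ctrl
from h import *
T=ctrl.camera("top"); S=ctrl.camera("side")
tc=lambda u,v:(u/2.6667+180-.3,v/2.6667+100-.3); sc=lambda u,v:(u/2.857+180-.3,v/2.857+170-.3)
print("reader outer", [onz(T,tc(*p),.036).round(3) for p in [(600,62),(685,34),(733,160),(648,194)]])
st=[onz(T,tc(*p),.038) for p in [(628,73),(661,165),(678,56),(712,148)]]; print("strips",np.round(st,4),np.mean(st,0))
print([np.degrees(np.arctan2(*(st[i]-st[i+1])[::-1])) for i in (0,2)])
print("reader masks")
for n,c in (("top",T),("side",S)):
    for q in ("reader","carton","punch"):
        for d in ctrl.trace(n,q)[:2]:
            m=d["region"]; cs,_=cv2.findContours(m.astype(np.uint8),0,2); k=max(cs,key=cv2.contourArea)
            print(n,q,round(d["confidence"],2),d["bbox"],cv2.minAreaRect(k))
print("carton base side",[onz(S,sc(*p),0).round(4) for p in [(222,381),(362,404),(376,378)]])
print("carton top side z.126/.138",[onz(S,sc(*p),.13).round(4) for p in [(207,238),(360,258)]])
print("carton top(white) z.138",[onz(T,tc(*p),.14).round(4) for p in [(130,168),(177,166),(182,265),(137,268)]])
print("punch top z.09",[onz(T,tc(*p),.09).round(4) for p in [(378,92),(464,100),(460,348),(374,350)]])
E
```

```text
reader outer [array([ 0.658, -0.09 ]), array([ 0.686, -0.18 ]), array([ 0.553, -0.226]), array([ 0.518, -0.137])]
strips [[ 0.6451 -0.1187]
 [ 0.548  -0.1504]
 [ 0.6626 -0.1712]
 [ 0.5653 -0.2036]] [ 0.60525885 -0.16099872]
[np.float64(18.077012801121818), np.float64(18.426597292302112)]
reader masks
top reader 0.91 [403.7, 108.5, 455.2, 175.8] ((427.7945251464844, 140.95205688476562), (55.47750473022461, 38.03837585449219), 69.44395446777344)
top carton 0.84 [228.8, 153.3, 258.4, 211.1] ((242.1793975830078, 181.3323516845703), (55.758358001708984, 27.457347869873047), 85.60128784179688)
top carton 0.73 [191.1, 215.3, 247.1, 260.6] ((217.01559448242188, 239.25100708007812), (25.538591384887695, 55.532100677490234), 48.57633590698242)
top punch 0.94 [319.7, 134.0, 353.4, 231.5] ((335.5710754394531, 182.69168090820312), (33.09066390991211, 97.27263641357422), 1.4502164125442505)
side reader 0.87 [287.3, 144.9, 334.0, 166.6] ((310.5, 155.0), (24.0, 51.0), 90.0)
side carton 0.7 [319.3, 259.9, 386.7, 371.8] ((349.06695556640625, 311.39251708984375), (110.77783203125, 58.026485443115234), 62.87869644165039)
side carton 0.58 [244.7, 232.8, 321.9, 310.1] ((278.54901123046875, 271.84674072265625), (80.06165313720703, 69.71643829345703), 9.605203628540039)
side punch 0.64 [265.6, 181.7, 379.7, 245.1] ((320.29412841796875, 213.82351684570312), (114.96187591552734, 37.83555603027344), 14.03624439239502)
carton base side [array([0.5357, 0.379 ]), array([0.4392, 0.3673]), array([0.4372, 0.3447])]
carton top side z.126/.138 [array([0.5351, 0.3721]), array([0.4409, 0.359 ])]
carton top(white) z.138 [array([0.5338, 0.3764]), array([0.5352, 0.332 ]), array([0.4416, 0.3269]), array([0.4392, 0.3691])]
punch top z.09 [array([0.6156, 0.142 ]), array([0.6067, 0.0567]), array([0.3615, 0.0641]), array([0.3602, 0.1481])]
```

```bash
cat > go.py <<'E'
import sys
from bench import ctrl
from h import *
def plan(x,y,z,yaw):
    o=ctrl.get_obs(); q=o["eef_rot"]; r=R.from_quat([q[1],q[2],q[3],q[0]])
    d=r.inv().apply(np.array([x,y,z])-o["eef_pos"])*100
    t=R.from_euler("z",yaw,degrees=True)*R.from_euler("x",180,degrees=True)
    print("t",o["time_s"],"tool shift cm",d.round(2),"then turn deg",np.degrees((r.inv()*t).as_rotvec()).round(2),"pos",o["eef_pos"].round(4),"open",o["opening"])
if __name__=="__main__": plan(*map(float,sys.argv[1:5]))
E
python3 go.py .488 .350 .303 95
python3 - <<'E'
from bench import ctrl
from h import *
for n,off,k,sz in (("top",(190,120),5,(160,120)),("side",(230,200),4,(160,130))):
    c=ctrl.camera(n); im=cv2.resize(c["color"],None,fx=k,fy=k,interpolation=cv2.INTER_CUBIC)[off[1]*k:(off[1]+sz[1])*k,off[0]*k:(off[0]+sz[0])*k].copy()
    drawbox(im,c,box(.488,.350,np.radians(5),.046-.0,.098,0,.13) @ np.eye(3) if 0 else box(.488,.350,np.radians(5-90),.046,.098,0,.13),(0,0,255),sc=k,off=off)
    cv2.imwrite(f"pics/ov_{n}.png",im)
E
```

```text
t 1.75 tool shift cm [-11.33  38.4    0.09] then turn deg [  0.   -0.  -19.6] pos [0.1449 0.5565 0.3039] open 0.9991452784136999
```

View pics/ov_top.png

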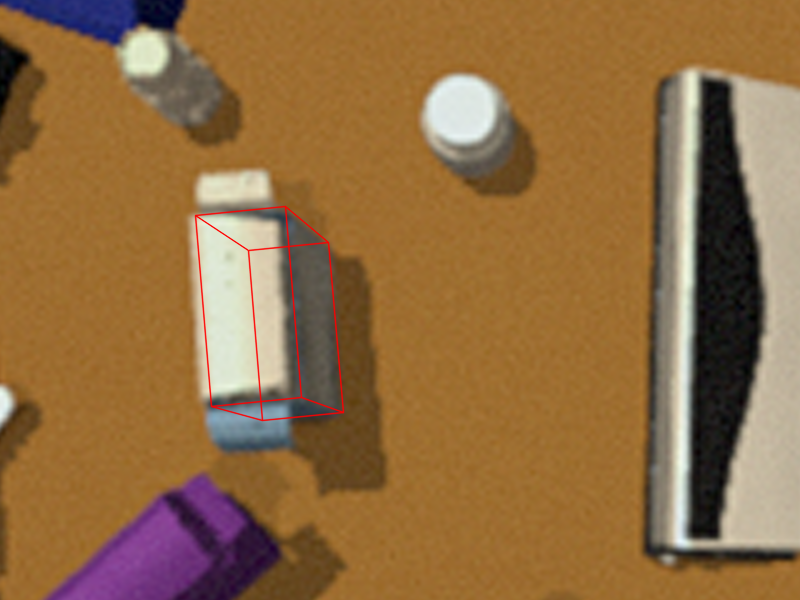

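View pics/ov_side.png

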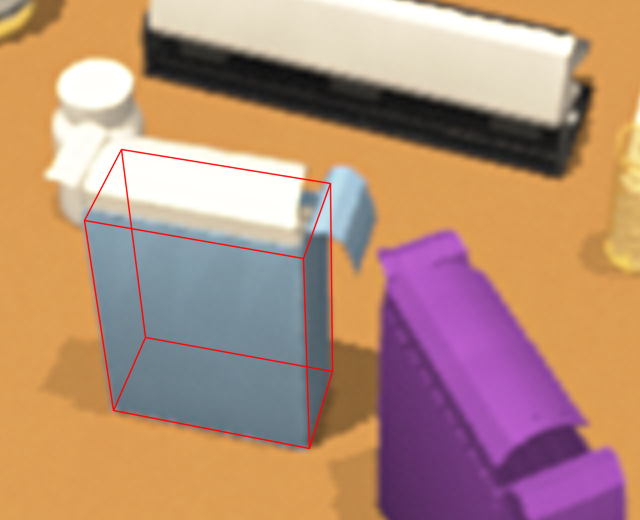

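The red model box at (0.488, 0.350) with yaw 5° fits both views. The overlay suggests a yaw nearer 4°. I'll move above it next.

Request:
move_arm --rows "-0.95 3.2 0 0 0 0 1;-0.95 3.2 0 0 0 0 1;-0.95 3.2 0 0 0 0 1;-0.95 3.2 0 0 0 0 1;-0.95 3.2 0 0 0 0 1;-0.95 3.2 0 0 0 0 1;-0.95 3.2 0 0 0 0 1;-0.95 3.2 0 0 0 0 1;-0.95 3.2 0 0 0 0 1;-0.95 3.2 0 0 0 0 1;-0.95 3.2 0 0 0 0 1;-0.95 3.2 0 0 0 0 1;0 0 0 0 0 -6.2 1;0 0 0 0 0 -6.2 1;0 0 0 0 0 -6.2 1;0 0 0 0 0 0 1;0 0 0 0 0 0 1"

```text
time_s: 3.55
eef_pos: [0.4878, 0.3494, 0.3039]
eef_rot: [0.0, 0.683, 0.73, -0.0]
wrist_force: [-0.8, -0.5, 0.1]
opening: 1.0
```

```bash
python3 go.py .489 .351 .160 94
python3 - <<'E'
from bench import ctrl
from h import *
c=ctrl.camera("wrist"); im=c["color"].copy()
for yw,col in ((4,(0,0,255)),):
    drawbox(im,c,box(.489,.351,np.radians(yw-90),.046,.098,0,.13),col,True)
cv2.imwrite("pics/w1.png",im); c=ctrl.camera("side");cv2.imwrite("pics/s1.png",c["color"])
E
```

```text
t 3.55 tool shift cm [ 0.16  0.13 14.39] then turn deg [ 0.    0.   -0.16] pos [0.4878 0.3494 0.3039] open 0.9999145817371428
```

View pics/w1.png

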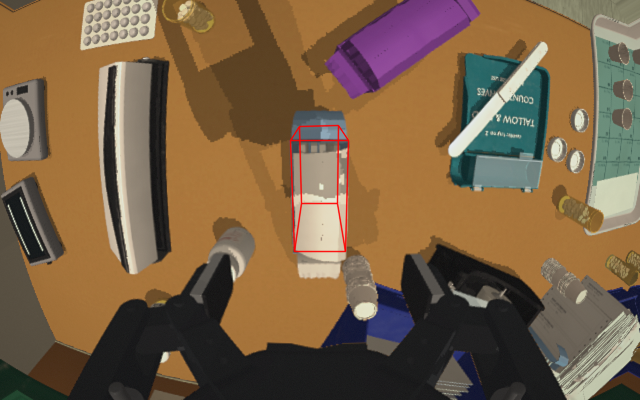

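View pics/s1.png

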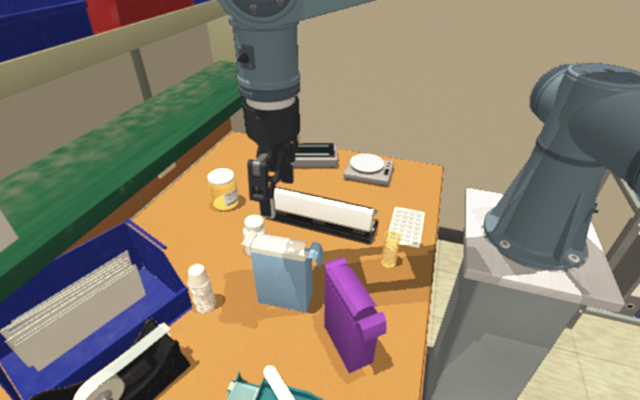

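```bash
python3 - <<'E'
from bench import ctrl
from h import *
T=ctrl.camera("top")
print(onz(T,(219,130.4),.1),onz(T,(282.6,142),.088),onz(T,(303,244),.082))
E
```

```text
[0.62612563 0.41141528] [0.59612461 0.24521316] [0.32640136 0.19279303]
```

The neighbours stand 10 cm or more away in x from the finger positions, so I'll descend.

Request:
move_arm --rows "0.15 0.15 1.5 0 0 0 1;0 0 2 0 0 0 1;0 0 2 0 0 0 1;0 0 2 0 0 0 1;0 0 1.5 0 0 0 1;0 0 1.5 0 0 0 1;0 0 1.5 0 0 0 1;0 0 1.2 0 0 0 1;0 0 1 0 0 0 1;0 0 0 0 0 0 1;0 0 0 0 0 0 1"

```text
time_s: 4.8
eef_pos: [0.4894, 0.351, 0.1621]
eef_rot: [0.0, 0.682, 0.731, 0.0]
wrist_force: [0.1, 0.6, -0.3]
opening: 1.002
```

```bash
python3 - <<'E'
from bench import ctrl
from h import *
o=ctrl.get_obs();print(o["eef_pos"],o["wrist_force"])
for n in ("wrist","top"):
    c=ctrl.camera(n); im=c["color"].copy()
    if n=="top":
        print()
        im=cv2.resize(im[110:230,190:350],(800,600),interpolation=cv2.INTER_CUBIC)
    cv2.imwrite(f"pics/{n}2.png",im)
E
```

```text
[0.48938244 0.351031   0.16205624] [ 0.08469666  0.56198575 -0.26357285]
```

View pics/wrist2.png

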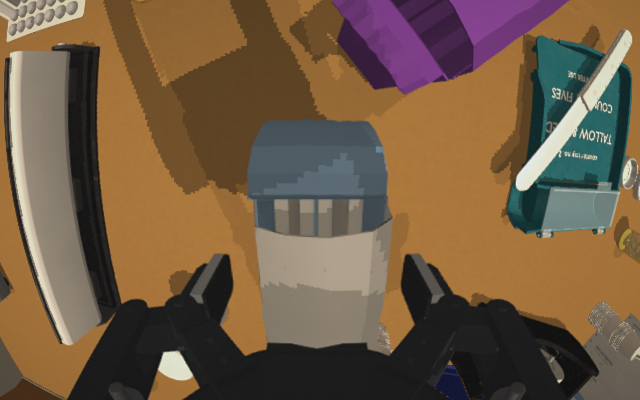

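The fingers straddle the carton: pads at about (222,275) and (412,275), carton between columns 262 and 388. Closing now.

Request:
move_arm --rows "0 0 0 0 0 0 0.4;0 0 0 0 0 0 0.4;0 0 0 0 0 0 0.4;0 0 0 0 0 0 0;0 0 0 0 0 0 0;0 0 0 0 0 0 0;0 0 0 0 0 0 0;0 0 0 0 0 0 0;0 0 0 0 0 0 0;0 0 0 0 0 0 0"

```text
time_s: 5.9
eef_pos: [0.4896, 0.3511, 0.1625]
eef_rot: [0.0, 0.682, 0.731, 0.001]
wrist_force: [0.8, 0.1, 5.5]
opening: 0.544
```

Request:
move_arm --rows "0 0 -0.5 0 0 0 0;0 0 -1 0 0 0 0;0 0 -1 0 0 0 0;0 0 -1.5 0 0 0 0;0 0 -2 0 0 0 0;0 0 -2 0 0 0 0;0 0 -2 0 0 0 0;0 0 -2 0 0 0 0;0 0 -1.5 0 0 0 0;0 0 -1 0 0 0 0;0 0 0 0 0 0 0;0 0 0 0 0 0 0"

```text
time_s: 7.1
eef_pos: [0.4889, 0.3508, 0.3064]
eef_rot: [-0.0, 0.682, 0.731, -0.0]
wrist_force: [0.4, -0.6, -1.8]
opening: 0.543
```

```bash
python3 - <<'E'
from bench import ctrl
from h import *
o=ctrl.get_obs();print(o["eef_pos"],o["wrist_force"],o["opening"],o["time_s"])
p=o["eef_pos"]; dz=p[2]-.162
for n in ("wrist","side","top"):
    c=ctrl.camera(n); im=c["color"].copy()
    drawbox(im,c,box(p[0],p[1],np.radians(4-90),.046,.098,dz,.13+dz),(0,0,255),n=="wrist")
    cv2.imwrite(f"pics/{n}3.png",im)
E
python3 go.py .605 -.161 .30 108.3
```

```text
[0.48893845 0.3508327  0.3063864 ] [ 0.44652143 -0.61839677 -1.75358962] 0.5431934399290643 7.1
t 7.25 tool shift cm [-51.86   8.03   0.58] then turn deg [ -0.13   0.03 -14.3 ] pos [0.4887 0.3507 0.3056] open 0.5455808741709873
```

View pics/side3.png

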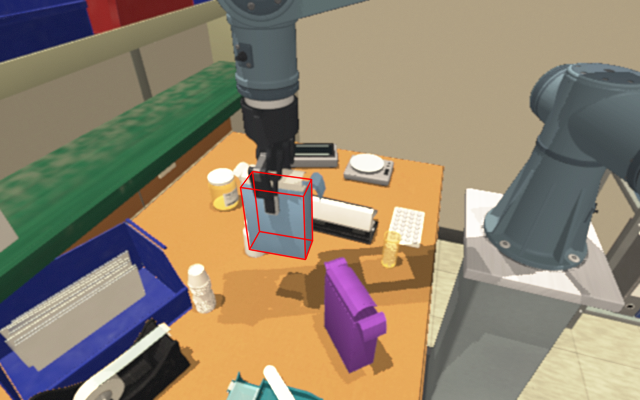

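View pics/wrist3.png

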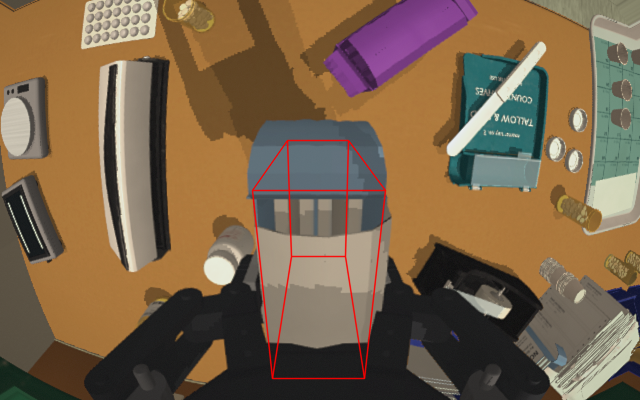

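View pics/top3.png

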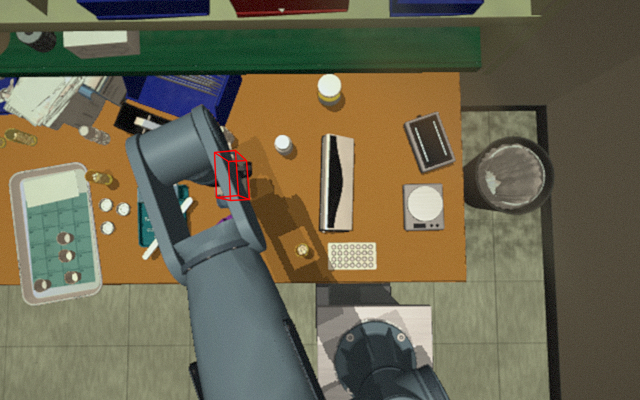

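It is held and upright: the model box matches in the side view, with the base at about 0.144 m. Next I carry it over the punch.

Request:
move_arm --rows "-1.5 0.4 0 0 0 0 0;-2.5 0.4 0 0 0 0 0;-2.75 0.4 0 0 0 0 0;-2.75 0.4 0 0 0 0 0;-2.75 0.4 0 0 0 0 0;-2.75 0.4 0 0 0 0 0;-2.75 0.4 0 0 0 0 0;-2.75 0.4 0 0 0 0 0;-2.75 0.4 0 0 0 0 0;-2.75 0.4 0 0 0 0 0;-2.75 0.4 0 0 0 0 0;-2.75 0.4 0 0 0 0 0;-2.75 0.4 0 0 0 0 0;-2.75 0.4 0 0 0 0 0;-2.75 0.4 0 0 0 0 0;-2.75 0.4 0 0 0 0 0;-2.75 0.4 0 0 0 0 0;-2.75 0.4 0 0 0 0 0;-2.5 0.4 0 0 0 0 0;-1.4 0.4 0 0 0 0 0"

```text
time_s: 9.25
eef_pos: [0.6048, -0.164, 0.3063]
eef_rot: [-0.0, 0.683, 0.731, -0.0]
wrist_force: [-0.0, -0.5, -1.6]
opening: 0.544
```

Request:
move_arm --rows "0 0 0 0 0 -3 0;0 0 0 0 0 -4 0;0 0 0 0 0 -4 0;0 0 0 0 0 -3.2 0;0 0 0 0 0 0 0;0 0 0 0 0 0 0;0 0 0 0 0 0 0"

```text
time_s: 9.95
eef_pos: [0.6051, -0.1612, 0.3067]
eef_rot: [-0.0, 0.587, 0.81, -0.0]
wrist_force: [-0.5, -0.1, -0.4]
opening: 0.543
```

```bash
python3 go.py .605 -.161 .214 108.3; python3 - <<'E'
from bench import ctrl
from h import *
o=ctrl.get_obs()
p=o["eef_pos"]; dz=p[2]-.162
for n in ("wrist","side","top"):
    c=ctrl.camera(n); im=c["color"].copy()
    drawbox(im,c,box(p[0],p[1],np.radians(18.3-90),.046,.098,dz,.13+dz),(0,0,255),n=="wrist")
    drawbox(im,c,box(.605,-.161,np.radians(18.3),.134,.08,.04,.04),(0,255,0),n=="wrist")
    drawbox(im,c,box(.605,-.161,np.radians(18.3),.15,.10,.0,.036),(255,255,0),n=="wrist")
    if n=="side": im=cv2.resize(im[60:240,220:420],(667,600),interpolation=cv2.INTER_CUBIC)
    if n=="top": im=cv2.resize(im[80:240,300:500],(750,600),interpolation=cv2.INTER_CUBIC)
    cv2.imwrite(f"pics/{n}4.png",im)
E
```

```text
t 9.95 tool shift cm [ 0.02 -0.    9.27] then turn deg [-0.01 -0.01 -0.16] pos [ 0.6051 -0.1612  0.3067] open 0.5427503649260716
```

View pics/side4.png

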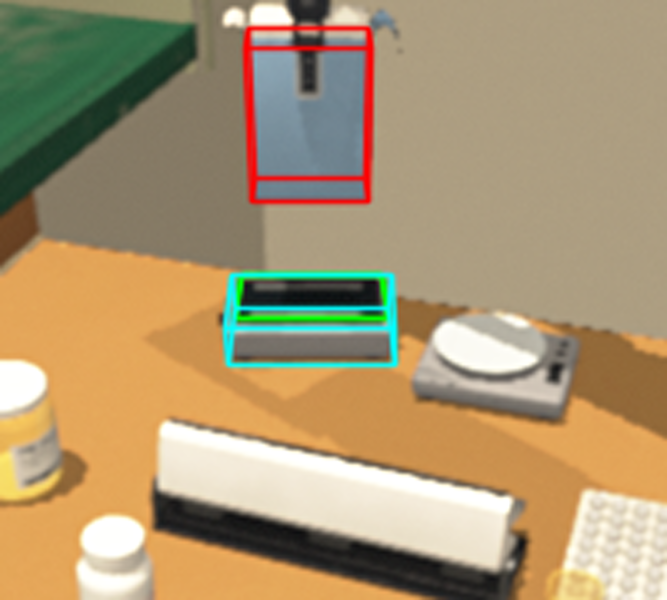

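View pics/wrist4.png

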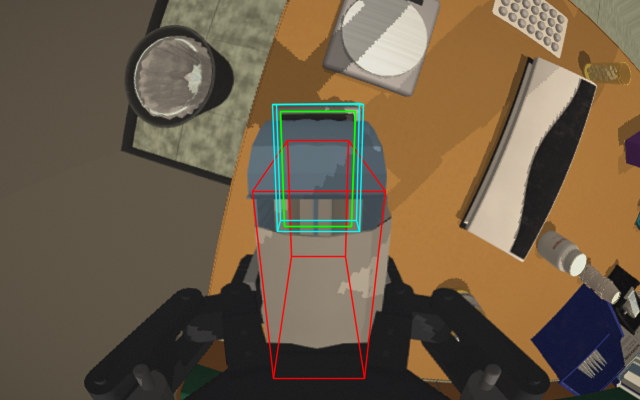

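View pics/top4.png

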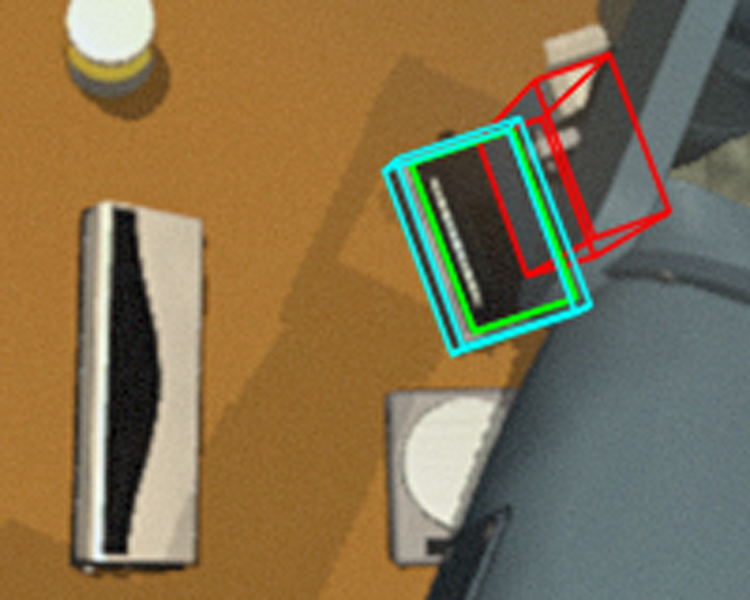

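The reader model (green/cyan) and the held-carton model (red) match all three views, so I'll descend to about 13 mm clearance.

Request:
move_arm --rows "0 0 0.7 0 0 0 0;0 0 1.2 0 0 0 0;0 0 1.5 0 0 0 0;0 0 1.5 0 0 0 0;0 0 1.2 0 0 0 0;0 0 1 0 0 0 0;0 0 0.8 0 0 0 0;0 0 0.6 0 0 0 0;0 0 0.4 0 0 0 0;0 0 0.2 0 0 0 0;0 0 0 0 0 0 0;0 0 0 0 0 0 0;0 0 0 0 0 0 0;0 0 0 0 0 0 0"

```text
time_s: 11.5
eef_pos: [0.6053, -0.1613, 0.2163]
eef_rot: [0.0, 0.586, 0.81, 0.0]
wrist_force: [-0.6, -0.3, -1.4]
opening: 0.542
```

```bash
python3 go.py .605 -.161 .2155 108.3; python3 - <<'E'
from bench import ctrl
from h import *
o=ctrl.get_obs(); print(o["wrist_force"])
p=o["eef_pos"]; dz=p[2]-.1625
c=ctrl.camera("side"); k=6;off=np.array((270,60))
raw=cv2.resize(c["color"],None,fx=k,fy=k,interpolation=cv2.INTER_CUBIC)[60*k:180*k-120,270*k:350*k].copy()
im=raw.copy()
drawbox(im,c,box(p[0],p[1],np.radians(18.3-90),.046,.098,dz,.13+dz),(0,0,255),sc=k,off=off)
drawbox(im,c,box(.605,-.161,np.radians(18.3),.134,.08,.04,.04),(0,255,0),sc=k,off=off)
cv2.imwrite("pics/side5.png",cv2.resize(np.hstack([raw,im]),None,fx=.83,fy=.83))
c=ctrl.camera("top"); im=c["color"].copy()
drawbox(im,c,box(p[0],p[1],np.radians(18.3-90),.046,.098,dz,.13+dz),(0,0,255))
im=np.hstack([c["color"][90:190,380:480],im[90:190,380:480]]);cv2.imwrite("pics/top5.png",cv2.resize(im,(800,400),interpolation=cv2.INTER_CUBIC))
E
```

```text
t 11.5 tool shift cm [ 0.04 -0.02  0.08] then turn deg [ 0.03  0.03 -0.1 ] pos [ 0.6053 -0.1613  0.2163] open 0.5418116038018447
[-0.61426126 -0.25420107 -1.43215168]
```

View pics/side5.png

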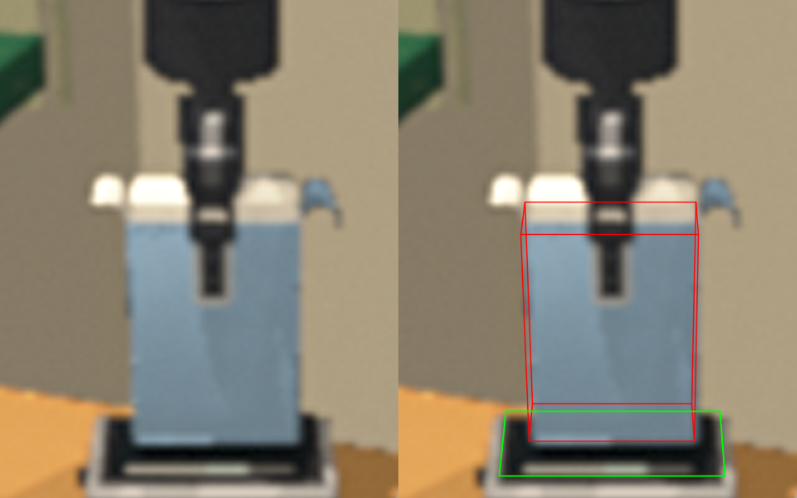

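View pics/top5.png

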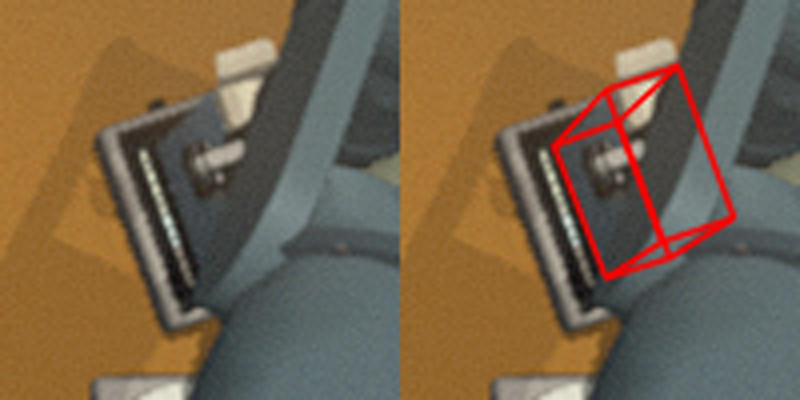

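```bash
python3 - <<'E'
from bench import ctrl
from h import *
c=ctrl.camera("side")
for q in ["punch","tablet_bottle","open_vial","cups"]:
    print(q,[(d["bbox"],round(d["confidence"],2)) for d in ctrl.look_for("side",q)])
o=ctrl.get_obs(); print(o["time_s"],np.abs(o["dq"]).max(),o["opening"])
print(ctrl.hand_in())
E
```

```text
punch [([266.0, 183.3, 379.4, 243.5], 0.66), ([289.2, 97.4, 334.2, 148.8], 0.46)]
tablet_bottle [([241.0, 217.4, 265.6, 256.8], 0.98)]
open_vial [([382.2, 233.1, 400.5, 270.6], 0.59)]
cups [([183.9, 264.3, 216.2, 314.3], 0.77)]
11.85 0.0012893164492951772 0.5451497907524019
the job is handed in; nothing more can be done
None
```

I gripped the blue/white carton across its 46 mm width, lifted its base to about 0.144 m and carried it over the punch. I stopped it above the reader, still gripped, and handed the job in at 11.85 s with no verdict reported.

**Last checks:**
- **Height:** the underside is about 13 mm above the window frame, worked out from the tool height at the grasp. The side view agrees.
- **Centring:** the tool is within about 1 mm of the reader centre I measured. In the last side picture the carton looks centred on the window to within a few mm.
- **Angle:** the tool is within about 0.2° of the 18.3° measured for the window's long side. The carton's own angle in the jaws was only checked by overlay.
- **Contact and stillness:** the wrist force showed no sign of contact with the reader or scale (under 2 N). The joints were at rest and the jaws stayed on the carton.
- **Other things:** the punch, bottle, vial and cups were detected in the side view within about 4 pixels of where they started.

**Disagreements:** the description gives white wide faces, but the wide face in the side view looked light blue. I took this carton because it was the only one just left of the punch that was not purple. The network also reported a second, low-confidence "punch", which was the carton itself.

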